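Turn over the grommet case

ROBOT

A 6-joint arm with a two-finger parallel gripper is mounted at the origin on the work surface. World frame = base frame: x ahead of the robot, y to its left, z up, the work surface at z = 0. Lengths are in m, angles in rad, forces in N, time in s.
With the tool pointing down it reaches from about 0.375 to 0.925 m from the base axis. Payload 5.7 kg.
Tool frame: the origin (TCP) lies at the very end of the fingers, on their centre line; the grasp point (between the pads) lies 19 mm behind it; z points along the fingers, y is the line along which they close (so a half turn about z gives the same grasp; the last joint's range is limited). The gripper opens to 85 mm and grips with 20 to 120 N. Pads are 22 mm wide; open, the fingers measure 114 mm over their backs; the gripper's body (76 mm by 85 mm) begins 54 mm behind the grasp point. The pads swing forward as they close: fully open they stand 13 mm farther back than shut.
Start: joints at [-1.449, 0.359, 1.51, -0, 1.272, -0.115], TCP at [0.141, -0.583, 0.231] pointing down, gripper open.
Joint ranges: [-2.97, 2.97], [-1.01, 2.36], [0.21, 2.38], [-0.96, 4.11], [0.2, 2.71], [-2.98, 2.98]. Speed limits (rad/s): [2.39, 2.39, 3.14, 3.14, 3.14, 3.14].

INTERFACE

Orientations are given as [roll, pitch, yaw] about the fixed x, y, z axes, in that order (R = Rz(yaw) Ry(pitch) Rx(roll)).
In Python, from station import robot, viewer gives the robot as it stands.
- The arm moves only by the tool send_rows, never from a script. Its argument "steps" is one flat list of numbers, 6 for each row, row after row: the shift along the tool's x, y, z in cm, then the turn, a rotation vector about the tool's x, y, z in degrees. In form: [tx, ty, tz, ax, ay, az, tx, ty, tz, ax, ay, az, ...]. A call has 1 to 12 rows; each row shifts and turns the commanded pose from where the row before left it, along the tool's axes as they then stand; what a row does not reach is not made up. A row lasts 1/8 s, in which the tool goes at most 62.5 mm and 10.7 degrees, less where a joint would pass 70% of its speed; a pose out of reach is approached as far as the arm can. A call with a gripper value outside its range is refused whole. "claw" is the closure in counts, from 0 (fully open) to 255 (shut), set as the call begins (left out, the last holds). The fingers move at their own pace and stop on an object; "newtons" is the grip in N (left out, the last holds). Time passes only in rows, so rows that do not move let the fingers close. It gives the time, the measured TCP pose, the force, the opening and the grip force at its end, in the units of the state.
- robot.sense(): the state, without advancing time (a new reading comes with each control period).
- viewer.camera(name): name is "scene" or "top"; returns a dict with "pixels" (400x640x3 uint8, red, green, blue), "depth" (400x640 float32, m along the optical axis (not along the pixel's ray), 0 where there is no reading), "mtx" (3x3 intrinsics, pixels), "eye" and "orientation" of the camera in the world. Camera axes: x right, y down, z forward; pixel columns grow to the right and rows downward; lengths in m; the calibration is good to about 2 mm. A picture is of the moment at which its call begins.
- robot.job_done(): hands the job in; it is judged then, once.
The state is a dict: "time": time; "joint_positions": joint angles; "qvel": joint speeds; "joint_efforts": joint torques, N m; "tcp_pos": TCP position; "tcp_rot": TCP orientation; "wrist_force": force on the tool from outside, world axes, zero at the start; "wrist_torque": the same for the moment, N m; "gripper_width": finger opening in m; "grasp_force": force on a finger pad.
Only numpy, scipy, OpenCV 4.12 (cv2) and the standard library are available. Lean on these libraries where they do the work, as an engineer would, in place of code of your own. Each camera call takes 0.05 s, during which the arm holds its last target. There are 200 camera calls.

TASK

The grommet case was put on its sloping rest lid down. Pinch its loose slip-on lid and its tray together between the fingers, lift it off, turn it over without letting the lid come away, and set it on the empty rest lid up: lying flat on both rails with its lower edge down on the ledge, and let go only once it is resting there. Leave the other things on the table alone.

Things in the scene. Friction and masses are not known exactly. Their poses are not given: they have to be found in the camera images.
- rest_a: Fixed metal rest that holds the case at the start. Footprint 150 (x) x 170 (y) mm; origin at the centre of its underside on the table, z up. Its slope falls towards its own +x at 50 deg to the horizontal: in its frame, up the slope is U = (-0.643, 0, 0.766), out of the slope N = (0.766, 0, 0.643). A ledge across the slope's foot stands 30 mm out from it; they meet at (0.045, 0, 0.035) m.
- rest_b: The empty fixed rest, same shape and axes as rest_a. The slope is two flat rails 20 mm wide, 100 mm long, at y = +-58 mm; the 96 mm gap between them is open, so a finger fits underneath (only the 8 mm base plate below). Side cheeks 15 mm high, 158 mm apart inside, on the lowest 40 mm of the slope. Nothing rises above a seated case's upper edge.
- rest_b_seat (a point): Point in the empty rest's slope plane, midway between the rails, 51 mm up the slope from the ledge: the centre of the tray's underside belongs here when the case is home, lid up. Axes as the rest's.
- case_tray: Grey tray of the grommet case, 92 (x) x 128 (y) x 26 (z) mm, 0.2 kg. Origin: centre of its underside; z points to its open top and lid. At the start z points into the slope, x up the slope. The shut case measures 102 (x, along the slope) x 138 (y) x 30 (z) mm, its lower edge on the ledge; its flat faces are the tray's underside (z = 0) and the lid's outer face (z = 30 mm).
- case_lid: Clear slip-on lid, 102 (x) x 138 (y) x 14 (z) mm, 0.07 kg: 4 mm top plate with a 10 mm deep skirt outside the tray's rim, 1.5 mm play; no catch, it falls off if not held. Origin: centre of the skirt's open edge; z points to the outer face (14 mm away). On the shut case its axes are the tray's.
- case_middle (a point): Point of the tray at the centre of the shut case, 15 mm above the tray's underside.
- tray_rim (a point): Point of the tray in the middle of its open top, 26 mm above its underside.
- lid_inside (a point): Point of the lid in the middle of its top plate's inner face; it lies on tray_rim (within the play) when the case is shut.
- awl: Bystander, to be left alone: awl with black handle, 150 mm long, lying on the table along its x.
- string_reel: Bystander, to be left alone: white plastic string reel standing on its flange, 96 mm across, 44 mm high. Origin at the centre of its underside.
- glue_jar: Bystander, to be left alone: jar, 60 mm across, 80 mm high. Origin at the centre of its underside.
- tape_roll: Bystander, to be left alone: roll of grip tape, 90 mm across, 25 mm high. Origin at the centre of its underside.
- mug: Bystander, to be left alone: white mug, 80 mm across, 90 mm high. Origin at the centre of its underside.
- string_clamp: Bystander, to be left alone: steel string clamp, about 130 mm long, 45 mm wide, 42 mm high. Origin at the centre of its underside.
- grip_box: Bystander, to be left alone: cardboard box, 60 x 120 x 40 mm. Origin at the centre of its underside.
There are look-alikes about, which are no part of the job. What is shaped like the case_tray but pink or purple is not meant.

How it is judged:
On the way, in this order (a step that is already met when the one before it is completed fails the run):
1. the case is lifted clear of its rest with one finger on the lid and one on the tray (contact force between the fingers and case_tray above 1 N and contact force between the fingers and case_lid above 1 N and distance of case_tray from where it was at the start of the episode above 0.05 m and contact force between each of case_tray, case_lid and rest_a below 0.1 N), for 0.1 s.
2. the case is turned lid up, still pinched and off both rests (contact force between the fingers and case_tray above 1 N and contact force between the fingers and case_lid above 1 N and angle between case_tray's own z axis and vertical below 1.1 rad and contact force between each of case_tray, case_lid and rest_b below 0.1 N), for 0.1 s.
3. the case, still pinched, is set down on the empty rest, within 25 mm of home (contact force between the fingers and case_tray above 1 N and contact force between the fingers and case_lid above 1 N and distance between case_tray and rest_b_seat below 0.025 m and contact force between any of case_tray, case_lid and rest_b above 0.3 N), for 0.05 s.
At the end, for the whole second after the job is handed in: The case lies lid up on the rest that was empty: tray underside centre within 15 mm of the seat point, tray z 0.77 to 0.97 rad from vertical (the slope has 0.87), square to the rest within 0.12 rad, lid on within 6 mm, let go and at rest (distance between case_tray and rest_b_seat below 0.015 m and angle between case_tray's own z axis and vertical between 0.77 and 0.97 rad and angle between the y axis of case_tray and the y axis of rest_b, either way round below 0.12 rad and distance between lid_inside and tray_rim below 0.006 m and linear speed of each of case_tray, case_lid below 0.02 m/s); the robot touches nothing.
It fails at once if the lid comes away from the tray (more than 6 mm) (distance between lid_inside and tray_rim above 0.006 m).
It fails at once if a bystander is pushed more than 30 mm (distance of any of awl, string_reel, glue_jar, tape_roll, mug, string_clamp, grip_box from where it was at the start of the episode above 0.03 m).
It also fails if it takes over 48 s, if anything falls off the work surface, if the arm or the gripper's body presses on something with over 40 N, if the wrist force passes 120 N, or if a joint passes its speed limit or range.

## Working session

There is one attempt and no reset: what is moved stays moved. The work goes in short steps, Python scripts to look and compute and a tool call to move; the robot and the scene stay as the last step left them, time stands still between calls to the robot, and variables do not carry over. Pictures are saved under pics/ and viewed, at most 10 in all, crops included, and the job is handed in when it is done.

Besides the shell and the picture viewer there is one more tool, called after "Call:" in YAML: its name, and indented under it one key for each argument. send_rows: Moves the arm, as the interface text tells. Its arguments: {"type":"object","properties":{"steps":{"type":"array","items":{"type":"number"}},"claw":{"type":"number"},"newtons":{"type":"number"}},"required":["steps"]}

```bash
ls; mkdir -p pics; python3 - <<'E'
from station import robot, viewer
import numpy as np, cv2
for n in ("scene","top"):
    c=viewer.camera(n); np.savez(n+".npz",**c)
    cv2.imwrite(f"pics/{n}0.png",c["pixels"][:,:,::-1])
    print(n,c["mtx"],c["eye"],c["orientation"])
print(robot.sense())
E
```

```text
pics
scene [[394.79621958   0.         318.22511596]
 [  0.         394.79621958 195.90097598]
 [  0.           0.           1.        ]] [ 1.22247443 -0.31361703  1.07894297] [-2.48754696  0.01152792  1.14789126]
top [[388.77384013   0.         323.6048844 ]
 [  0.         388.77384013 196.30779544]
 [  0.           0.           1.        ]] [ 0.44207338 -0.02253222  1.11937483] [-3.09806326  0.02937995 -1.56981061]
{'time': 0.1, 'joint_positions': array([-1.44908884e+00,  3.59443358e-01,  1.51131276e+00,  3.50316374e-06,
        1.27253869e+00, -1.15083132e-01]), 'qvel': array([-0.00074065, -0.00187458, -0.00067795, -0.00128402,  0.00013142,
       -0.00107646]), 'joint_efforts': array([-6.01539396e-04, -5.28653133e+01, -2.79349279e+01, -1.65361375e-04,
        5.03462419e-03,  4.12289774e-05]), 'tcp_pos': array([ 0.14067841, -0.58263853,  0.23053584]), 'tcp_rot': array([-3.13990215e+00, -1.98781118e-04,  2.36789416e-01]), 'wrist_force': array([-0.02474589, -0.25510469, -0.59905095]), 'wrist_torque': array([ 0.00993129, -0.04458969, -0.00317226]), 'grasp_force': 0.0, 'gripper_width': 0.08550859029265154}
```

View pics/scene0.png

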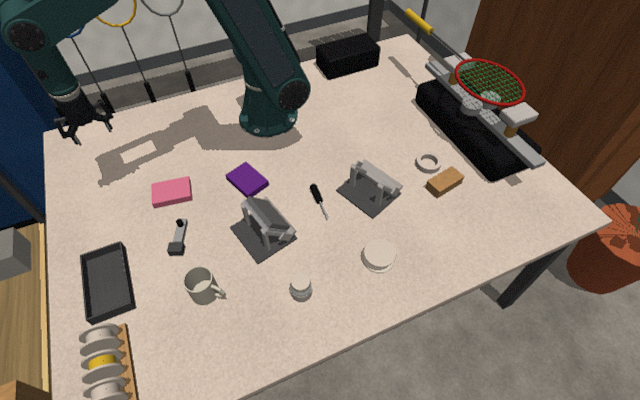

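View pics/top0.png

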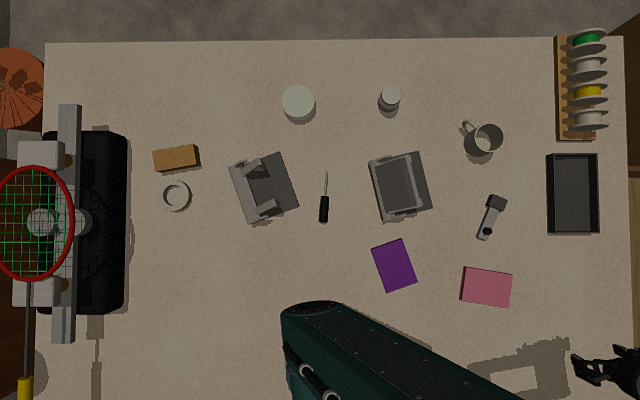

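Candidates, by scene-image pixel: the grey case on a rest (265,218), a purple slab (247,180), a pink slab (172,192) and an open black tray on the table (107,282). The grey one on the rest fits the description. The empty rest is at scene (370,187), top (263,187). Next I'll check a close crop and measure both rests.

```bash
cat > h.py <<'E'
import numpy as np, cv2
from scipy.spatial.transform import Rotation as R
def cloud(c):
    v,u=np.mgrid[:400,:640]; d=c["depth"]; K=c["mtx"]
    p=np.stack([(u-K[0,2])/K[0,0]*d,(v-K[1,2])/K[1,1]*d,d],-1)
    return p@R.from_euler('xyz',c["orientation"]).as_matrix().T+c["eye"]
E
python3 - <<'E'
from h import *
a=dict(np.load("top.npz")); b=dict(np.load("scene.npz"))
i1=cv2.resize(a["pixels"][140:235,220:440],None,fx=3.5,fy=3.5,interpolation=cv2.INTER_CUBIC)[:,:,::-1]
i2=cv2.resize(b["pixels"][150:270,220:410],None,fx=2.1,fy=2.1,interpolation=cv2.INTER_CUBIC)[:,:,::-1]
w=np.zeros((i1.shape[0]+i2.shape[0],800,3),np.uint8); w[:i1.shape[0],:i1.shape[1]]=i1[:,:800]; w[i1.shape[0]:,:i2.shape[1]]=i2
cv2.imwrite("pics/crop.png",w); print(w.shape)
P=cloud(a);S=cloud(b)
for n,Q,(u,v) in [("table top",P,(325,120)),("purple",P,(393,265)),("pink",P,(486,287)),("awl",P,(324,205)),("jar",P,(390,95)),("reel",P,(298,102)),("mug",P,(485,140)),("clamp",P,(490,218)),("tape",P,(168,205)),("box",P,(176,158)),("case",P,(397,182)),("case s",S,(265,212)),("table s",S,(330,230))]: print(n,Q[v,u].round(3))
# case face points via top
for nm,Q,(u0,u1,v0,v1) in [("top",P,(380,412,165,205))]:
    q=Q[v0:v1,u0:u1].reshape(-1,3); q=q[q[:,2]>.03]
    m=q.mean(0); _,s,vt=np.linalg.svd(q-m); n=vt[2]*np.sign(vt[2,2]); r=(q-m)@n
    print(nm,m,n,np.degrees(np.arccos(n[2])),"slope dir az",np.degrees(np.arctan2(n[1],n[0])),r.std())
for nm,(u0,u1,v0,v1) in [("A",(360,440,140,225)),("B",(222,305,140,230))]:
    q=P[v0:v1,u0:u1].reshape(-1,3); 
    for lo,hi in ((.004,.015),(.015,.06),(.06,.2)):
        k=q[(q[:,2]>lo)&(q[:,2]<hi)]; print(nm,lo,len(k),k.min(0).round(3),k.max(0).round(3))
E
```

```text
(584, 800, 3)
table top [ 0.713  0.007 -0.   ]
purple [ 0.299 -0.183  0.029]
pink [ 0.24  -0.438  0.027]
awl [0.465 0.009 0.022]
jar [ 0.76  -0.17   0.083]
reel [0.753 0.081 0.046]
mug [ 0.651 -0.449  0.009]
clamp [ 0.429 -0.452  0.027]
tape [0.465 0.454 0.023]
box [0.597 0.426 0.042]
case [ 0.523 -0.183  0.108]
case s [ 0.533 -0.19   0.116]
table s [ 0.604 -0.007 -0.003]
top [ 0.51685265 -0.17954815  0.10317926] [ 0.03661252 -0.99877009  0.03343384] 88.0840247963748 slope dir az -87.90061411423098 0.022745956788353474
A 0.004 1114 [ 0.411 -0.32   0.004] [ 0.653 -0.094  0.015]
A 0.015 393 [ 0.424 -0.215  0.028] [ 0.598 -0.116  0.06 ]
A 0.06 1909 [ 0.432 -0.248  0.06 ] [ 0.601 -0.129  0.132]
B 0.004 2164 [0.397 0.066 0.004] [0.654 0.306 0.015]
B 0.015 979 [0.412 0.133 0.015] [0.589 0.278 0.06 ]
B 0.06 360 [0.423 0.134 0.06 ] [0.591 0.264 0.116]
```

View pics/crop.png

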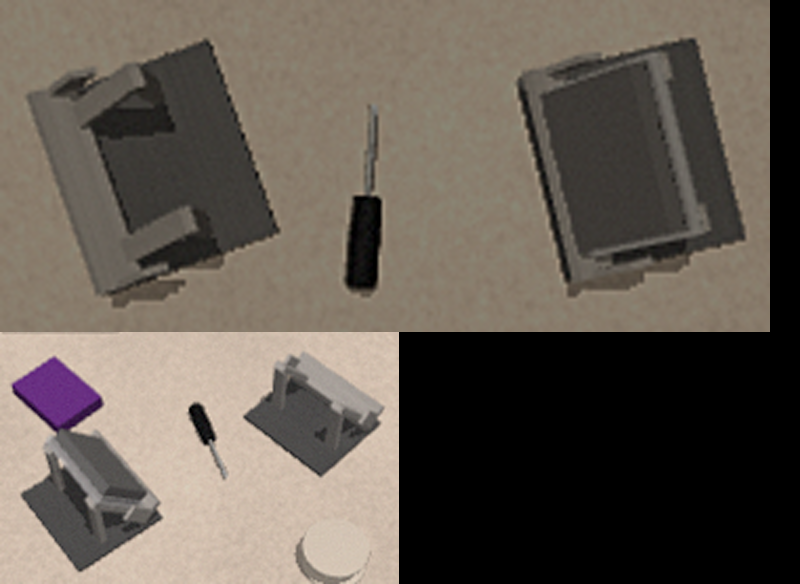

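The crop shows the grey case with its dark underside up on the right-hand rest (top image, around (397,185)). The empty rest is at top (263,187). Both slopes fall towards image left (+y), with the ledges on the left. Next I'll fit each rest's pose to the clouds.

```bash
cat > fit.py <<'E'
from h import *
from scipy.optimize import least_squares
U=np.array([-.643,0,.766]);N=np.array([.766,0,.643]);Y=np.array([0,1,0.]);F=np.array([.045,0,.035])
I=np.eye(3); M=np.stack([U,Y,N])
def box(p,A,o,lo,hi):
    q=(p-o)@A.T; c=(np.add(lo,hi))/2; h=(np.subtract(hi,lo))/2
    d=np.abs(q-c)-h
    return np.linalg.norm(np.maximum(d,0),axis=1)+np.minimum(d.max(1),0)
def sdf(p,case):
    D=[box(p,I,0*F,(-.075,-.085,0),(.075,.085,.008)),box(p,M,F,(-.008,-.085,-.008),(0,.085,.03)),
       box(p,M,F,(0,-.068,-.008),(.1,-.048,0)),box(p,M,F,(0,.048,-.008),(.1,.068,0)),
       box(p,M,F,(0,-.085,0),(.04,-.079,.015)),box(p,M,F,(0,.079,0),(.04,.085,.015))]
    if case: D+=[box(p,M,F,(0,-.069,0),(.102,.069,.014)),box(p,M,F,(.005,-.064,.004),(.097,.064,.03))]
    return np.min(np.abs(D),0)
def fit(p,case,x0):
    def f(x):
        return sdf((p-[x[0],x[1],0])@R.from_euler('z',x[2]).as_matrix(),case)
    r=min((least_squares(f,[x0[0]+dx,x0[1]+dy,x0[2]],loss='soft_l1',f_scale=.003) for dx in(-.01,.01) for dy in(-.015,0,.015)),key=lambda r:r.cost)
    return r.x,np.median(f(r.x)),(f(r.x)>.006).mean(),r.cost
E
python3 - <<'E'
from fit import *
t=cloud(np.load("top.npz")).reshape(-1,3);s=cloud(np.load("scene.npz")).reshape(-1,3)
for nm,case,x0 in(("A",1,(.515,-.185,np.radians(103))),("B",0,(.5,.19,np.radians(110)))):
    for k,Q in(("top",t),("scene",s),("both",np.vstack([t,s]))):
        q=Q[(np.hypot(Q[:,0]-x0[0],Q[:,1]-x0[1])<.13)&(Q[:,2]>.005)]
        x,m,o,c=fit(q,case,x0); print(nm,k,len(q),x.round(4),np.degrees(x[2]).round(1),m.round(4),o.round(3),c)
E
```

```text
A top 3232 [ 0.5222 -0.2064  1.8046] 103.4 0.001 0.019 0.007282362497204738
A scene 2387 [ 0.5247 -0.2088  1.8042] 103.4 0.0012 0.071 0.011562822198362636
A both 5619 [ 0.5238 -0.2067  1.8   ] 103.1 0.0012 0.042 0.019781542591978753
B top 3280 [0.5159 0.1796 1.9223] 110.1 0.0013 0.048 0.013615459505683153
B scene 1776 [0.5208 0.1721 1.9234] 110.2 0.0018 0.121 0.012944414744885642
B both 5056 [0.5174 0.179  1.9197] 110.0 0.0015 0.078 0.028654527867935868
```

Call:
send_rows:
  steps: [4.5,-2.1,0,0,0,0,4.5,-2.1,0,0,0,0,4.5,-2.1,0,0,0,0,4.5,-2.1,0,0,0,0,4.5,-2.1,0,0,0,0,4.5,-2.1,0,0,0,0,4.5,-2.1,0,0,0,0,4.5,-2.1,0,0,0,0]
  claw: 0
  newtons: 60

```text
time: 1.1
tcp_pos: [0.4523, -0.3342, 0.231]
tcp_rot: [-3.141, 0.0, 0.237]
wrist_force: [0.7, -0.5, 0.3]
gripper_width: 0.0855
grasp_force: 0.0
```

```bash
cat > log.py <<'E'
from station import robot
import json
s=robot.sense(); open("log.jsonl","a").write(json.dumps({k:list(map(float,s[k])) for k in("joint_positions","tcp_pos","tcp_rot")})+"\n")
print(s["time"],s["joint_positions"].round(3),s["tcp_pos"].round(4),s["tcp_rot"].round(3),s["wrist_force"].round(1),s["gripper_width"],s["grasp_force"])
E
python3 log.py
```

```text
1.1 [-0.759  0.305  1.593 -0.     1.244  0.575] [ 0.4523 -0.3342  0.231 ] [-3.141  0.     0.237] [ 0.7 -0.5  0.3] 0.08554909314392242 0.0
```

Call:
send_rows:
  steps: [0,0,0,8,0,0,0,0,0,8,0,0,0,0,0,8,0,0]

```text
time: 1.48
tcp_pos: [0.4517, -0.3352, 0.2316]
tcp_rot: [-2.719, -0.001, 0.238]
wrist_force: [-0.4, 0.7, -0.5]
gripper_width: 0.0854
grasp_force: 0.0
```

```bash
python3 log.py
```

```text
1.475 [-0.882  0.51   1.343  0.181  1.672  0.434] [ 0.4517 -0.3352  0.2316] [-2.719e+00 -1.000e-03  2.380e-01] [-0.4  0.7 -0.5] 0.08542101094619785 0.0
```

Call:
send_rows:
  steps: [0,0,0,8,0,0,0,0,0,8,0,0,0,0,0,0,0,0]

```text
time: 1.85
tcp_pos: [0.4507, -0.3364, 0.2281]
tcp_rot: [-2.439, 0.002, 0.235]
wrist_force: [0.4, -0.6, 0.7]
gripper_width: 0.0854
grasp_force: 0.0
```

```bash
python3 log.py
```

```text
1.85 [-0.934  0.668  1.199  0.271  1.925  0.411] [ 0.4507 -0.3364  0.2281] [-2.439e+00  2.000e-03  2.350e-01] [ 0.4 -0.6  0.7] 0.08538823167415376 0.0
```

```bash
cat > kin.py <<'E'
from h import *
from scipy.optimize import least_squares
import json
Z=[-1.449,.359443,1.511313,0,1.272539,-.115083]
LO=np.array([-2.97,-1.01,.21,-.96,.2,-2.98]);HI=np.array([2.97,2.36,2.38,4.11,2.71,2.98])
def rot(a,t): return R.from_euler(a,t).as_matrix()
def fk(q,p,s4=1,s6=1):
    d1,a1,L1,e,L2,d6=p
    A=rot('z',q[0])@rot('y',q[1]); B=A@rot('y',q[2]); W=B@rot('z',s4*q[3])@rot('y',q[4])
    x=np.array([0,0,d1])+rot('z',q[0])@[a1,0,0]+A@[0,0,L1]+B@[e,0,L2]+W@[0,0,d6]
    return x,W@rot('z',s6*q[5])
D=[json.loads(l) for l in open("log.jsonl")]
D.append(dict(joint_positions=Z,tcp_pos=[.14067841,-.58263853,.23053584],tcp_rot=[-3.1399,-.0002,.23679]))
def res(p,s4,s6):return np.concatenate([fk(d["joint_positions"],p,s4,s6)[0]-d["tcp_pos"] for d in D]+[1e-2*(np.array(p)-[.3,.05,.45,0,.4,.25])*.01])
def best():
    b=None
    for s4 in(1,-1):
        for s6 in(1,-1):
            r=least_squares(res,[.3,.05,.45,0,.4,.25],args=(s4,s6))
            if b is None or r.cost<b[0]: b=(r.cost,r.x,s4,s6)
    p,s4=b[1],b[2]
    for s6 in(1,-1):
        T=[fk(d["joint_positions"],p,s4,s6)[1].T@R.from_euler('xyz',d["tcp_rot"]).as_matrix() for d in D]
        sp=max((R.from_matrix(T[0].T@t)).magnitude() for t in T)
        if sp<.03: break
    return p,s4,s6,R.from_matrix(T[0]),b[0],sp
def ik(P,s4,s6,T,x,Rt,q0,n=40):
    sols=[];g=np.random.default_rng(0)
    def f(q):
        a,b=fk(q,P,s4,s6); return np.r_[(a-x)*5,(R.from_matrix(b)*T*Rt.inv()).as_rotvec()]
    for k in range(n):
        q=np.clip(q0,LO+.01,HI-.01) if k==0 else g.uniform(LO,HI)
        r=least_squares(f,q,bounds=(LO,HI))
        if r.cost<1e-6 and not any(np.abs(r.x-z).max()<.05 for z in sols): sols.append(r.x)
    return sols
E
python3 - <<'E'
from kin import *
P,s4,s6,T,c,sp=best(); print(P.round(4),s4,s6,T.as_rotvec().round(3),c,sp)
from fit import U,Y,N,F
def pose(rest,h,flip):
    x,y,t=rest; M=rot('z',t); o=np.array([x,y,0])
    f=1 if flip==0 else -1
    Rt=np.stack([-f*(M@Y),f*-1*(M@np.cross(-U,Y)) ,M@-U],1)   # y=z×x
    return o+M@(F+U*(.051+h)+N*.015),R.from_matrix(Rt)
A=(.523,-.207,np.radians(103.3));B=(.517,.178,np.radians(110))
for nm,r in(("A",A),("B",B)):
  for h in(0,.15):
    for fl in(0,1):
      x,Rt=pose(r,h,fl); print(nm,h,fl,x.round(3),Rt.as_euler('xyz').round(3),np.linalg.det(Rt.as_matrix()).round(2))
      for q in ik(P,s4,s6,T,x,Rt,D[-2]["joint_positions"],30): print("   ",q.round(2))
E
```

```text
[-0.0537 -0.6848  1.1753 -0.1174  0.8921  0.6594] 1 1 [0.    0.    1.571] 0.00524252721758295 8.928951648692405e-05
A 0 0 [ 0.518 -0.184  0.084] [-2.443  0.     0.232] 1.0
    [-0.77  0.63  1.41  0.36  1.7   0.5 ]
A 0 1 [ 0.518 -0.184  0.084] [ 2.443  0.    -2.909] 1.0
    [-0.77  0.63  1.41  0.36  1.7  -2.64]
A 0.15 0 [ 0.54  -0.278  0.199] [-2.443  0.     0.232] 1.0
    [-0.83  0.68  1.2   0.34  1.88  0.51]
A 0.15 1 [ 0.54  -0.278  0.199] [ 2.443  0.    -2.909] 1.0
    [-0.83  0.68  1.2   0.34  1.88 -2.63]
B 0 0 [0.509 0.2   0.084] [-2.443  0.     0.349] 1.0
    [-0.29  0.49  1.66  0.54  1.47  0.74]
B 0 1 [0.509 0.2   0.084] [ 2.443  0.    -2.793] 1.0
    [-0.29  0.49  1.66  0.54  1.47 -2.4 ]
B 0.15 0 [0.542 0.11  0.199] [-2.443  0.     0.349] 1.0
    [-0.4   0.51  1.5   0.49  1.64  0.73]
B 0.15 1 [0.542 0.11  0.199] [ 2.443  0.    -2.793] 1.0
    [-0.4   0.51  1.5   0.49  1.64 -2.41]
```

```bash
sed -i 's/d1,a1,L1,e,L2,d6=p/d1,a1,L1,e,L2,d6,by,wx,wy=p/; s/\[e,0,L2\]/[e,by,L2]/; s/W@\[0,0,d6\]/W@[wx,wy,d6]/; s/\[.3,.05,.45,0,.4,.25\]/[.3,0,.45,0,.4,.25,0,0,.07]/g; s/1e-2\*(np/1e-1*(np/' kin.py
cat > plan.py <<'E'
from kin import *
from fit import U,Y,N,F
P,s4,s6,T,c,sp=best()
def pose(rest,h,flip):
    x,y,t=rest; M=rot('z',t); f=1-2*flip
    Rt=np.stack([-f*(M@Y),-f*(M@np.cross(-U,Y)),M@-U],1)
    return np.array([x,y,0])+M@(F+U*(.051+h)+N*.015),R.from_matrix(Rt)
A=(.523,-.207,np.radians(103.3));B=(.517,.178,np.radians(110))
E
cat > p2.py <<'E'
from plan import *
print(P.round(4),s4,s6,c,sp,np.abs(res(P,s4,s6)).max())
for nm,r in(("A",A),("B",B)):
  for h in(0,.15):
    for fl in(0,1):
      x,Rt=pose(r,h,fl); print(nm,h,fl,x.round(3))
      for q in ik(P,s4,s6,T,x,Rt,D[-2]["joint_positions"],25): print("   ",q.round(2))
E
python3 p2.py
```

```text
[ 2.660e-01 -2.000e-04  6.113e-01  1.118e-01  4.334e-01  3.728e-01
  6.830e-02 -2.000e-04  5.000e-04] 1 1 3.343905186911801e-08 8.928951648692405e-05 0.00016134851918533428
A 0 0 [ 0.518 -0.184  0.084]
    [-0.73  0.75  1.44  0.38  1.55  0.49]
A 0 1 [ 0.518 -0.184  0.084]
    [-0.73  0.75  1.44  0.38  1.55 -2.66]
A 0.15 0 [ 0.54  -0.278  0.199]
    [-0.8   0.72  1.16  0.35  1.86  0.54]
A 0.15 1 [ 0.54  -0.278  0.199]
    [-0.8   0.72  1.16  0.35  1.86 -2.61]
B 0 0 [0.509 0.2   0.084]
    [-0.16  0.64  1.73  0.64  1.24  0.7 ]
B 0 1 [0.509 0.2   0.084]
    [-0.16  0.64  1.73  0.64  1.24 -2.44]
B 0.15 0 [0.542 0.11  0.199]
    [-0.29  0.53  1.56  0.54  1.53  0.77]
B 0.15 1 [0.542 0.11  0.199]
    [-0.29  0.53  1.56  0.54  1.53 -2.37]
```

```bash
cat > go.py <<'E'
import sys; from plan import *; from station import robot
def go(x,Rt):
    s=robot.sense(); C=R.from_euler('xyz',s["tcp_rot"])
    print("t",s["time"],"tool shift cm",(C.inv().apply(x-s["tcp_pos"])*100).round(2),"rotvec deg",np.degrees((C.inv()*Rt).as_rotvec()).round(2),"force",s["wrist_force"].round(1),"grip",s["grasp_force"],s["gripper_width"].round(4))
if __name__=="__main__":
    go(*pose(A if sys.argv[1]=="A" else B,float(sys.argv[2]),int(sys.argv[3])))
E
python3 go.py A .15 0; python3 go.py A 0 0
```

```text
Traceback (most recent call last):
  File "go.py", line 6, in <module>
    go(*pose(A if sys.argv[1]=="A" else B,float(sys.argv[2]),int(sys.argv[3])))
    ~~^^^^^^^^^^^^^^^^^^^^^^^^^^^^^^^^^^^^^^^^^^^^^^^^^^^^^^^^^^^^^^^^^^^^^^^^^
  File "go.py", line 4, in go
    print("t",s["time"],"tool shift cm",(C.inv().apply(x-s["tcp_pos"])*100).round(2),"rotvec deg",np.degrees((C.inv()*Rt).as_rotvec()).round(2),"force",s["wrist_force"].round(1),"grip",s["grasp_force"],s["gripper_width"].round(4))
                                                                                                                                                                                                          ^^^^^^^^^^^^^^^^^^^^^^^^
AttributeError: 'float' object has no attribute 'round'
Traceback (most recent call last):
  File "go.py", line 6, in <module>
    go(*pose(A if sys.argv[1]=="A" else B,float(sys.argv[2]),int(sys.argv[3])))
    ~~^^^^^^^^^^^^^^^^^^^^^^^^^^^^^^^^^^^^^^^^^^^^^^^^^^^^^^^^^^^^^^^^^^^^^^^^^
  File "go.py", line 4, in go
    print("t",s["time"],"tool shift cm",(C.inv().apply(x-s["tcp_pos"])*100).round(2),"rotvec deg",np.degrees((C.inv()*Rt).as_rotvec()).round(2),"force",s["wrist_force"].round(1),"grip",s["grasp_force"],s["gripper_width"].round(4))
                                                                                                                                                                                                          ^^^^^^^^^^^^^^^^^^^^^^^^
AttributeError: 'float' object has no attribute 'round'
```

```bash
sed -i 's/s\["gripper_width"\].round(4)/s["gripper_width"]/' go.py; python3 go.py A .15 0; python3 go.py A 0 0
```

```text
t 1.85 tool shift cm [10.03 -0.88  4.58] rotvec deg [-0.22  0.21  0.04] force [ 0.4 -0.6  0.7] grip 0.0 0.08538823167415376
t 1.85 tool shift cm [10.09 -0.82 19.58] rotvec deg [-0.22  0.21  0.04] force [ 0.4 -0.6  0.7] grip 0.0 0.08538823167415376
```

Call:
send_rows:
  steps: [2.5,-0.2,1,0,0,0,2.5,-0.2,1,0,0,0,2.5,-0.2,1,0,0,0,2.5,-0.25,1.5,0,0,0,0,0,0,0,0,0,0,0,0,0,0,0]

```text
time: 2.6
tcp_pos: [0.5403, -0.277, 0.2021]
tcp_rot: [-2.443, 0.001, 0.238]
wrist_force: [0.5, -1.0, 0.7]
gripper_width: 0.0855
grasp_force: 0.0
```

```bash
python3 go.py A .15 0; python3 go.py A 0 0; python3 - <<'E'
from station import viewer
from fit import *
s=viewer.camera("scene");t=viewer.camera("top")
i1=cv2.resize(s["pixels"][130:280,170:370],None,fx=2.5,fy=2.5);i2=cv2.resize(t["pixels"][120:270,330:480],None,fx=2.5,fy=2.5)
cv2.imwrite("pics/pre.png",np.hstack([i1,i2])[:,:,::-1][:,:800])
E
```

```text
t 2.6 tool shift cm [-0.07  0.27  0.23] rotvec deg [0.   0.24 0.23] force [ 0.5 -1.   0.7] grip 0.0 0.08550065862326858
t 2.6 tool shift cm [-1.000e-02  2.700e-01  1.523e+01] rotvec deg [0.   0.24 0.23] force [ 0.5 -1.   0.7] grip 0.0 0.08550065862326858
```

View pics/pre.png

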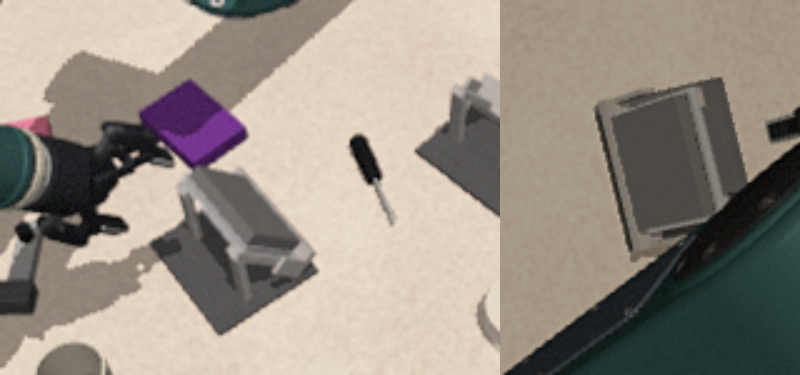

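The gripper, left of centre at (90,175) in the scene crop, points down the slope with its fingers either side of the case plane. I'm going in.

Call:
send_rows:
  steps: [0,0.25,2,0,0.2,0.2,0,0,2,0,0,0,0,0,2,0,0,0,0,0,2,0,0,0,0,0,2,0,0,0,0,0,2,0,0,0,0,0,1.5,0,0,0,0,0,1,0,0,0,0,0,0.7,0,0,0,0,0,0,0,0,0,0,0,0,0,0,0]

```text
time: 4.08
tcp_pos: [0.5185, -0.1848, 0.0845]
tcp_rot: [-2.444, -0.001, 0.232]
wrist_force: [-0.3, -0.4, 0.7]
gripper_width: 0.0854
grasp_force: 0.0
```

```bash
python3 go.py A 0 0;python3 - <<'E'
from station import viewer
from fit import *
s=viewer.camera("scene");t=viewer.camera("top")
i1=cv2.resize(s["pixels"][140:280,180:340],None,fx=3,fy=3);i2=cv2.resize(t["pixels"][130:270,335:440],None,fx=3,fy=3)
cv2.imwrite("pics/in.png",np.hstack([i1,i2])[:,:,::-1][:,:800])
E
```

```text
t 4.075 tool shift cm [-0.07 -0.03  0.13] rotvec deg [ 0.05 -0.05  0.02] force [-0.3 -0.4  0.7] grip 0.0 0.08535945941981879
```

View pics/in.png

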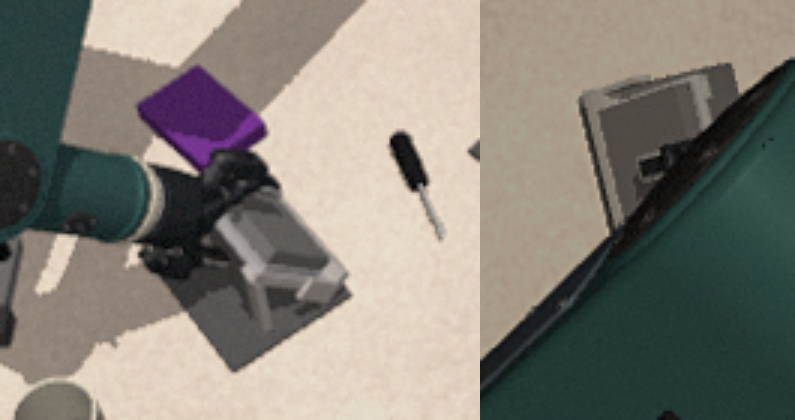

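The fingers straddle the case with no contact force: the upper one is over the tray's underside at (655,165) and the lower one is below the slope. I'm closing.

Call:
send_rows:
  steps: [0,0,0,0,0,0,0,0,0,0,0,0,0,0,0,0,0,0,0,0,0,0,0,0,0,0,0,0,0,0,0,0,0,0,0,0,0,0,0,0,0,0,0,0,0,0,0,0]
  claw: 255
  newtons: 50

```text
time: 5.18
tcp_pos: [0.5182, -0.1845, 0.0843]
tcp_rot: [-2.444, -0.001, 0.232]
wrist_force: [-0.1, -1.4, 2.1]
gripper_width: 0.0294
grasp_force: 50.2
```

```bash
python3 go.py A 0 0
```

```text
t 5.175 tool shift cm [-0.06 -0.01  0.09] rotvec deg [ 0.02 -0.04  0.01] force [-0.1 -1.4  2.1] grip 50.15743911266327 0.029365117480256043
```

Call:
send_rows:
  steps: [0,-0.15,-0.1,0,0,0,0,-0.15,-0.3,0,0,0,0,-0.1,-0.8,0,0,0,0,0,-1.5,0,0,0,0,0,-2,0,0,0,0,0,-2,0,0,0,0,0,-2,0,0,0,0,0,-2,0,0,0,0,0,-2,0,0,0,0,0,-1.5,0,0,0,0,0,0,0,0,0]

```text
time: 6.55
tcp_pos: [0.539, -0.2715, 0.1965]
tcp_rot: [-2.446, -0.002, 0.231]
wrist_force: [-0.7, -0.8, -3.5]
gripper_width: 0.0298
grasp_force: 49.8
```

```bash
python3 go.py B .2 1; python3 log.py; python3 - <<'E'
from station import viewer
from fit import *
s=viewer.camera("scene")
cv2.imwrite("pics/lift.png",cv2.resize(s["pixels"][100:280,130:370],None,fx=3,fy=3)[:,:,::-1])
from plan import *
for h in(.2,.15):
  for dz in (0,.06,.1):
    x,Rt=pose(B,h,1); print(h,dz,[q.round(2) for q in ik(P,s4,s6,T,x+[0,0,dz],Rt,[-.29,.5,1.5,.5,1.5,-2.3],3)])
E
```

```text
t 6.55 tool shift cm [  9.4  -28.55  18.61] rotvec deg [ -6.75  -0.22 174.76] force [-0.7 -0.8 -3.5] grip 49.8044890165329 0.029782696412754137
6.55 [-0.793  0.715  1.182  0.355  1.846  0.536] [ 0.539  -0.2715  0.1965] [-2.446e+00 -2.000e-03  2.310e-01] [-0.7 -0.8 -3.5] 0.029782696412754137 49.8044890165329
0.2 0 [array([-0.33,  0.51,  1.48,  0.52,  1.63, -2.35])]
0.2 0.06 [array([-0.33,  0.45,  1.42,  0.53,  1.73, -2.29])]
0.2 0.1 [array([-0.33,  0.42,  1.37,  0.54,  1.8 , -2.25])]
0.15 0 [array([-0.29,  0.53,  1.56,  0.54,  1.53, -2.37])]
0.15 0.06 [array([-0.29,  0.46,  1.5 ,  0.54,  1.63, -2.31])]
0.15 0.1 [array([-0.29,  0.43,  1.46,  0.55,  1.7 , -2.26])]
```

View pics/lift.png

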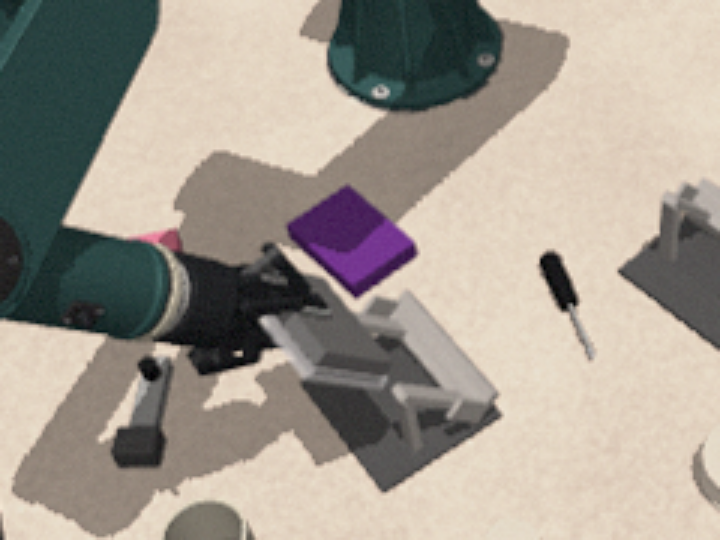

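The case is pinched with the lid on, and it's clear of rest A. I'll raise it, then turn it about the tool axis.

Call:
send_rows:
  steps: [0,-0.8,-1,0,0,0,0,-1.6,-1.9,0,0,0,0,-1.6,-1.9,0,0,0,0,-1.6,-1.9,0,0,0,0,-0.8,-1,0,0,-3,0,0,0,0,0,-7,0,0,0,0,0,-10,0,0,0,0,0,-10,0,0,0,0,0,-10,0,0,0,0,0,-10,0,0,0,0,0,-10,0,0,0,0,0,-10]

```text
time: 8.1
tcp_pos: [0.5382, -0.2699, 0.2961]
tcp_rot: [-2.866, -0.651, 1.366]
wrist_force: [-0.1, -0.4, -3.2]
gripper_width: 0.0294
grasp_force: 49.9
```

Call:
send_rows:
  steps: [0,0,0,0,0,-10,0,0,0,0,0,-10,0,0,0,0,0,-10,0,0,0,0,0,-10,0,0,0,0,0,-10,0,0,0,0,0,-10,0,0,0,0,0,-10,0,0,0,0,0,-10,0,0,0,0,0,-10,0,0,0,0,0,-8,0,0,0,0,0,-4,0,0,0,0,0,0]

```text
time: 9.6
tcp_pos: [0.5383, -0.2701, 0.296]
tcp_rot: [2.447, -0.09, -3.017]
wrist_force: [-0.4, 1.0, -2.7]
gripper_width: 0.0292
grasp_force: 50.0
```

```bash
python3 go.py B .2 1; python3 log.py
```

```text
t 9.6 tool shift cm [-6.3  23.08 26.19] rotvec deg [  0.34   4.3  -13.15] force [-0.4  1.  -2.7] grip 49.9581903219223 0.029171201208593338
9.6 [-0.792  0.637  1.085  0.379  2.013 -2.397] [ 0.5383 -0.2701  0.296 ] [ 2.447 -0.09  -3.017] [-0.4  1.  -2.7] 0.029171201208593338 49.9581903219223
```

Call:
send_rows:
  steps: [0,0,0,0.1,2.1,-6.5,0,0,0,0.2,2.2,-6.6,0,0,0,0,0,0,0,0,0,0,0,0]

```text
time: 10.1
tcp_pos: [0.5384, -0.2705, 0.2957]
tcp_rot: [2.443, -0.001, -2.796]
wrist_force: [0.3, -1.6, -2.6]
gripper_width: 0.0295
grasp_force: 50.0
```

```bash
python3 go.py B .2 1; python3 log.py
```

```text
t 10.1 tool shift cm [-13.24  21.06  25.34] rotvec deg [ 0.01  0.06 -0.19] force [ 0.3 -1.6 -2.6] grip 49.9857634305954 0.029527689371498793
10.1 [-0.762  0.662  1.039  0.331  2.062 -2.615] [ 0.5384 -0.2705  0.2957] [ 2.443e+00 -1.000e-03 -2.796e+00] [ 0.3 -1.6 -2.6] 0.029527689371498793 49.9857634305954
```

Call:
send_rows:
  steps: [-0.7,1.0,1.3,0,0,0,-1.4,2.2,2.7,0,0,0,-1.4,2.2,2.7,0,0,0,-1.4,2.2,2.7,0,0,0,-1.4,2.2,2.7,0,0,0,-1.4,2.2,2.7,0,0,0,-1.4,2.2,2.7,0,0,0,-1.4,2.2,2.7,0,0,0,-1.4,2.2,2.7,0,0,0,-1.4,2.3,2.5,0,0,0,0,0,0,0,0,0,0,0,0,0,0,0]

```text
time: 11.6
tcp_pos: [0.5526, 0.0789, 0.2356]
tcp_rot: [2.444, -0.0, -2.793]
wrist_force: [0.1, -0.4, -3.4]
gripper_width: 0.0296
grasp_force: 50.3
```

```bash
python3 go.py B .2 1; python3 go.py B 0 1; python3 log.py; python3 - <<'E'
from station import viewer
from fit import *
s=viewer.camera("scene");t=viewer.camera("top");np.savez("s2.npz",**s);np.savez("t2.npz",**t)
i1=cv2.resize(s["pixels"][100:260,270:430],None,fx=3,fy=3);i2=cv2.resize(t["pixels"][110:270,230:330],None,fx=3,fy=3)
cv2.imwrite("pics/preB.png",np.hstack([i1,i2])[:,:,::-1][:,:800])
E
```

```text
t 11.6 tool shift cm [-0.05  0.11 -0.08] rotvec deg [-0.03  0.01 -0.04] force [ 0.1 -0.4 -3.4] grip 50.28109073638916 0.029592628445886195
t 11.6 tool shift cm [-0.04  0.12 19.93] rotvec deg [-0.03  0.01 -0.04] force [ 0.1 -0.4 -3.4] grip 50.28109073638916 0.029592628445886195
11.6 [-0.332  0.508  1.483  0.524  1.628 -2.351] [0.5526 0.0789 0.2356] [ 2.444 -0.    -2.793] [ 0.1 -0.4 -3.4] 0.029592628445886195 50.28109073638916
```

View pics/preB.png

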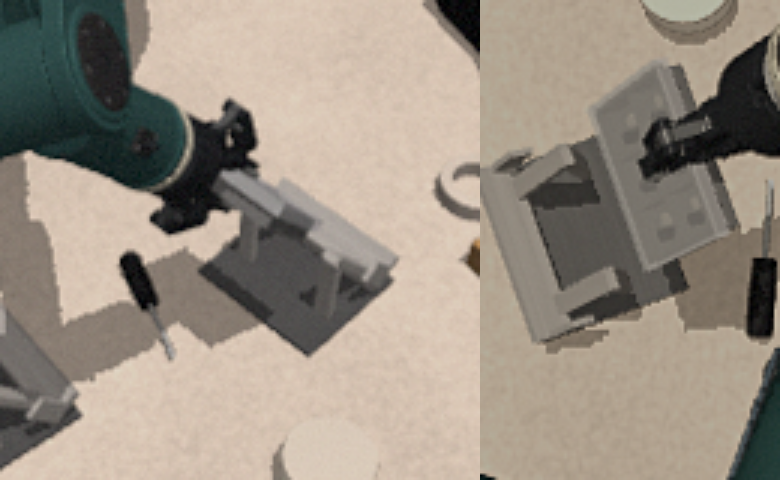

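The case is lid up and still pinched above rest B. In the top view it looks shifted sideways relative to the rest, so I'll measure it in the rest's axes.

```bash
python3 - <<'E'
from plan import *
from fit import fit,box,sdf,M as MM
s=cloud(np.load("s2.npz")).reshape(-1,3);t=cloud(np.load("t2.npz")).reshape(-1,3)
Mz=rot('z',B[2])
for nm,Q in(("top",t),("scene",s)):
    p=(Q-[B[0],B[1],0])@Mz
    q=(p-F)@np.stack([U,Y,N]).T   # U,Y,N coords
    k=q[(q[:,0]>.18)&(q[:,0]<.32)&(abs(q[:,1])<.1)&(q[:,2]>-.01)&(q[:,2]<.04)]
    print(nm,len(k),"U",np.percentile(k[:,0],[1,99]).round(3),"Y",np.percentile(k[:,1],[1,99]).round(3),"N",np.percentile(k[:,2],[1,50,99]).round(3))
    e=k[(k[:,2]<.033)]
    def f(x):
        c,sn=np.cos(x[3]),np.sin(x[3]); r=e-x[:3]; r=np.c_[c*r[:,0]+sn*r[:,1],-sn*r[:,0]+c*r[:,1],r[:,2]]
        I=np.eye(3);z=np.zeros(3)
        return np.min(np.abs([box(r,I,z,(-.051,-.069,.016),(.051,.069,.03)),box(r,I,z,(-.046,-.064,0),(.046,.064,.026))]),0)
    r=min((least_squares(f,[.25,y,0,a],loss='soft_l1',f_scale=.002) for y in(-.02,0,.02) for a in(-.1,0,.1)),key=lambda r:r.cost)
    print("  case U,Y,N,ang",r.x.round(4),np.median(f(r.x)).round(4))
    # rails of rest B: points near slope plane / heights
    w=q[(q[:,0]>.005)&(q[:,0]<.1)&(abs(q[:,2])<.006)&(abs(q[:,1])<.09)]
    h,ed=np.histogram(w[:,1],bins=np.arange(-.09,.0901,.006)); print("  rails Y hist",list(zip(ed.round(3),h)))
    l=q[(q[:,2]>.024)&(q[:,2]<.036)&(q[:,0]<.01)&(q[:,0]>-.03)&(abs(q[:,1])<.12)]; print("  ledge Y",np.percentile(l[:,1],[1,99]).round(3),"U",np.percentile(l[:,0],[1,99]).round(3)) if len(l) else 0
E
```

```text
top 1813 U [0.201 0.31 ] Y [-0.066  0.07 ] N [0.    0.029 0.037]
  case U,Y,N,ang [ 0.2499  0.0013 -0.0007  0.0018] 0.0007
  rails Y hist [(np.float64(-0.09), np.int64(2)), (np.float64(-0.084), np.int64(18)), (np.float64(-0.078), np.int64(0)), (np.float64(-0.072), np.int64(17)), (np.float64(-0.066), np.int64(39)), (np.float64(-0.06), np.int64(41)), (np.float64(-0.054), np.int64(60)), (np.float64(-0.048), np.int64(3)), (np.float64(-0.042), np.int64(0)), (np.float64(-0.036), np.int64(0)), (np.float64(-0.03), np.int64(0)), (np.float64(-0.024), np.int64(0)), (np.float64(-0.018), np.int64(0)), (np.float64(-0.012), np.int64(0)), (np.float64(-0.006), np.int64(0)), (np.float64(0.0), np.int64(0)), (np.float64(0.006), np.int64(0)), (np.float64(0.012), np.int64(0)), (np.float64(0.018), np.int64(0)), (np.float64(0.024), np.int64(0)), (np.float64(0.03), np.int64(0)), (np.float64(0.036), np.int64(0)), (np.float64(0.042), np.int64(0)), (np.float64(0.048), np.int64(43)), (np.float64(0.054), np.int64(40)), (np.float64(0.06), np.int64(44)), (np.float64(0.066), np.int64(20)), (np.float64(0.072), np.int
[... 636 characters left out ...]
int64(0)), (np.float64(-0.024), np.int64(0)), (np.float64(-0.018), np.int64(0)), (np.float64(-0.012), np.int64(0)), (np.float64(-0.006), np.int64(0)), (np.float64(0.0), np.int64(0)), (np.float64(0.006), np.int64(0)), (np.float64(0.012), np.int64(0)), (np.float64(0.018), np.int64(0)), (np.float64(0.024), np.int64(0)), (np.float64(0.03), np.int64(0)), (np.float64(0.036), np.int64(0)), (np.float64(0.042), np.int64(0)), (np.float64(0.048), np.int64(0)), (np.float64(0.054), np.int64(0)), (np.float64(0.06), np.int64(0)), (np.float64(0.066), np.int64(0)), (np.float64(0.072), np.int64(0)), (np.float64(0.078), np.int64(0)), (np.float64(0.084), np.int64(0))]
  ledge Y [-0.086  0.08 ] U [-0.013  0.002]
```

The numbers show the case aligned to the rest within about 2 mm and 0.2°, so the apparent shift was parallax. I'll descend held 5 mm off the rails.

Call:
send_rows:
  steps: [0,0.3,1,0,0,0,0,0.3,2,0,0,0,0,0,2.5,0,0,0,0,0,2.5,0,0,0,0,0,2.5,0,0,0,0,0,2.5,0,0,0,0,0,2,0,0,0,0,0,1.5,0,0,0,0,0,1,0,0,0,0,0,1,0,0,0,0,0,0,0,0,0,0,0,0,0,0,0]

```text
time: 13.2
tcp_pos: [0.5114, 0.1946, 0.0979]
tcp_rot: [2.444, 0.001, -2.793]
wrist_force: [-0.3, -0.1, -2.5]
gripper_width: 0.0296
grasp_force: 50.3
```

```bash
python3 go.py B 0 1
```

```text
t 13.2 tool shift cm [ 0.04 -0.44  1.48] rotvec deg [-0.03  0.07 -0.  ] force [-0.3 -0.1 -2.5] grip 50.298466086387634 0.0295841601562849
```

Call:
send_rows:
  steps: [0,0,0.5,0,0,0,0,-0.15,0.3,0,0,0,0,-0.1,0.1,0,0,0,0,0,0,0,0,0,0,0,0,0,0,0]

```text
time: 13.82
tcp_pos: [0.5097, 0.1984, 0.0892]
tcp_rot: [2.443, 0.0, -2.793]
wrist_force: [0.1, -0.1, -3.1]
gripper_width: 0.0293
grasp_force: 50.3
```

```bash
python3 go.py B 0 1
```

```text
t 13.825 tool shift cm [ 0.01 -0.19  0.55] rotvec deg [-0.01  0.05 -0.02] force [ 0.1 -0.1 -3.1] grip 50.29527246952057 0.029298324243258046
```

Call:
send_rows:
  steps: [0,-0.1,0,0,0,0,0,-0.05,0,0,0,0,0,0,0,0,0,0]

```text
time: 14.2
tcp_pos: [0.5098, 0.198, 0.0889]
tcp_rot: [2.442, 0.001, -2.793]
wrist_force: [-0.8, 4.2, 2.9]
gripper_width: 0.0292
grasp_force: 50.3
```

```bash
python3 go.py B 0 1
```

```text
t 14.2 tool shift cm [ 0.01 -0.15  0.55] rotvec deg [0.08 0.04 0.01] force [-0.8  4.2  2.9] grip 50.29277265071869 0.029173013654657406
```

The case is touching the rails, with about 7 N along N. Next I'll slide it to the ledge.

Call:
send_rows:
  steps: [0,0.05,0.15,0,0,0,0,0,0.15,0,0,0,0,0,0.1,0,0,0,0,0,0,0,0,0]

```text
time: 14.7
tcp_pos: [0.5089, 0.2006, 0.0856]
tcp_rot: [2.443, 0.0, -2.793]
wrist_force: [-0.8, 4.7, 3.8]
gripper_width: 0.0294
grasp_force: 50.3
```

```bash
python3 go.py B 0 1
```

```text
t 14.7 tool shift cm [ 0.01 -0.14  0.13] rotvec deg [ 0.04  0.03 -0.02] force [-0.8  4.7  3.8] grip 50.34810483455658 0.02941434688258859
```

Call:
send_rows:
  steps: [0,0,0.1,0,0,0,0,0,0.05,0,0,0,0,0,0,0,0,0]

```text
time: 15.08
tcp_pos: [0.5086, 0.2014, 0.0845]
tcp_rot: [2.443, 0.0, -2.793]
wrist_force: [-1.3, 4.6, 4.5]
gripper_width: 0.0293
grasp_force: 50.6
```

```bash
python3 go.py B 0 1
```

```text
t 15.075 tool shift cm [ 0.01 -0.14 -0.01] rotvec deg [ 0.04  0.03 -0.01] force [-1.3  4.6  4.5] grip 50.568103194236755 0.029303099566733954
```

Call:
send_rows:
  steps: [0,0,0.1,0,0,0,0,0,0.1,0,0,0,0,0,0,0,0,0]

```text
time: 15.45
tcp_pos: [0.5089, 0.2017, 0.0843]
tcp_rot: [2.443, 0.002, -2.793]
wrist_force: [-0.3, -3.0, 17.4]
gripper_width: 0.0292
grasp_force: 52.1
```

```bash
python3 go.py B 0 1
```

```text
t 15.45 tool shift cm [ 0.05 -0.14 -0.05] rotvec deg [0.01 0.08 0.04] force [-0.3 -3.  17.4] grip 52.134323716163635 0.029245522793473904
```

Call:
send_rows:
  steps: [0,0,0.05,0,0,0,0,0,0.05,0,0,0,0,0,0,0,0,0]

```text
time: 15.82
tcp_pos: [0.5089, 0.2018, 0.0842]
tcp_rot: [2.443, 0.002, -2.793]
wrist_force: [-2.6, -9.6, 22.5]
gripper_width: 0.0292
grasp_force: 53.1
```

```bash
python3 go.py B 0 1
```

```text
t 15.825 tool shift cm [ 0.06 -0.14 -0.06] rotvec deg [-0.    0.1   0.06] force [-2.6 -9.6 22.5] grip 53.14569532871246 0.02916031305447162
```

The case is on the ledge and the rails. I'll ease the push and open.

Call:
send_rows:
  steps: [0,0,-0.12,0,0,0,0,0,0,0,0,0]
  newtons: 20

```text
time: 16.08
tcp_pos: [0.5089, 0.2018, 0.0842]
tcp_rot: [2.443, 0.002, -2.793]
wrist_force: [-0.4, -1.4, 15.0]
gripper_width: 0.0297
grasp_force: 51.8
```

Call:
send_rows:
  steps: [0,0,0,0,0,0,0,0,0,0,0,0,0,0,0,0,0,0,0,0,0,0,0,0,0,0,0,0,0,0,0,0,0,0,0,0,0,0,0,0,0,0,0,0,0,0,0,0]
  claw: 0

```text
time: 17.08
tcp_pos: [0.5084, 0.2021, 0.0829]
tcp_rot: [2.444, 0.0, -2.793]
wrist_force: [-0.2, 0.6, -0.7]
gripper_width: 0.0855
grasp_force: 0.0
```

```bash
python3 go.py B 0.15 1; python3 - <<'E'
from station import viewer
from fit import *
s=viewer.camera("scene");t=viewer.camera("top")
i1=cv2.resize(s["pixels"][120:240,290:430],None,fx=3,fy=3);i2=cv2.resize(t["pixels"][125:245,220:340],None,fx=3,fy=3)
cv2.imwrite("pics/open.png",np.hstack([i1,i2])[:,:,::-1])
E
```

```text
t 17.075 tool shift cm [  0.    -0.1  -15.19] rotvec deg [-0.01  0.04 -0.02] force [-0.2  0.6 -0.7] grip 0.0 0.08554922858465132
```

View pics/open.png

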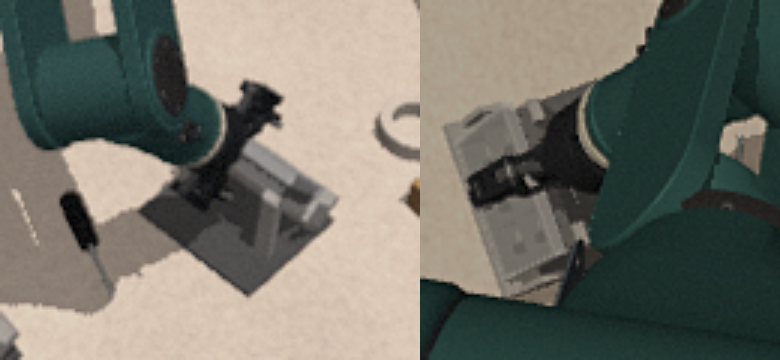

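The fingers are open with no force on them, and the case lies lid up on rest B (top crop around (520,200)). I'm withdrawing straight up the slope.

Call:
send_rows:
  steps: [0,0,-1,0,0,0,0,0,-2,0,0,0,0,0,-2,0,0,0,0,0,-2.5,0,0,0,0,0,-2.5,0,0,0,0,0,-2.5,0,0,0,0,0,-2.5,0,0,0,0,0,-2.5,0,0,0,0,0,-2.5,0,0,0,0,0,0,0,0,0,0,0,0,0,0,0]

```text
time: 18.55
tcp_pos: [0.5516, 0.0815, 0.2358]
tcp_rot: [2.443, -0.0, -2.793]
wrist_force: [0.0, 0.2, -0.1]
gripper_width: 0.0852
grasp_force: 0.0
```

```bash
python3 go.py B 0.2 1; python3 - <<'E'
from station import viewer
from plan import *
from fit import box
t=viewer.camera("top"); Q=cloud(t).reshape(-1,3)
q=((Q-[B[0],B[1],0])@rot('z',B[2])-F)@np.stack([U,Y,N]).T
e=q[(q[:,0]>.003)&(q[:,0]<.11)&(abs(q[:,1])<.075)&(q[:,2]>.016)&(q[:,2]<.04)]
I=np.eye(3);z=np.zeros(3)
def f(x):
    r=R.from_rotvec(x[3:]).inv().apply(e-x[:3]); return np.abs(box(r,I,z,(-.051,-.069,.016),(.051,.069,.03)))
r=least_squares(f,[.051,0,0,0,0,0],loss='soft_l1',f_scale=.002); print(len(e),"U,Y,N,rotvec",r.x.round(4),np.median(f(r.x)))
E
```

```text
t 18.55 tool shift cm [-0.05 -0.11 -0.24] rotvec deg [ 0.02  0.01 -0.05] force [ 0.   0.2 -0.1] grip 0.0 0.08519377677199312
1201 U,Y,N,rotvec [ 0.0504  0.0007  0.0023 -0.0038 -0.0037 -0.001 ] 0.0006942475134264214
```

The case is seated: it measures U 50 mm, Y 1 mm and N 2 mm, flat and square, and the arm is clear. I'm handing it in.

```bash
python3 -c "
from station import robot
print(robot.job_done())"
```

```text
the job is handed in; nothing more can be done
None
```

The case was turned over with its lid on and now sits lid up on the empty rest, within about 3 mm of the seat point and flat and square. It has been let go with the arm clear, and the job is handed in; no verdict was returned.

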